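Tuck the pressing plate under the wrapper's flap and hold it down

ROBOT

A 6-joint arm with a two-finger parallel gripper is mounted at the origin on the work surface. World frame = base frame: x ahead of the robot, y to its left, z up, the work surface at z = 0. Lengths are in m, angles in degrees, forces in N, time in s.
With the tool pointing down it reaches from about 0.35 to 0.95 m from the base axis. Payload 17.4 kg.
Tool frame: the origin (TCP) lies at the very end of the fingers, on their centre line; the grasp point (between the pads) lies 19 mm behind it; z points along the fingers, y is the line along which they close (so a half turn about z gives the same grasp; the last joint's range is limited). The gripper opens to 93 mm and grips with 3 to 60 N. Pads are 15 mm wide; open, the fingers measure 128 mm over their backs; the gripper's body (75 mm by 188 mm) begins 65 mm behind the grasp point.
Start: joints at [-72.468, 6.646, 82.598, -0, 90.757, -2.166], TCP at [0.228, -0.636, 0.219] pointing down, gripper open.
Joint ranges: [-162.19, 162.19], [-47.58, 125.68], [4.15, 143.07], [-65.23, 245.23], [0.69, 171.88], [-170.13, 170.13]. Speed limits (degrees/s): [108.29, 108.29, 127.2, 180, 180, 180].

INTERFACE

Orientations are given as a 3x3 rotation matrix whose columns are the frame's x, y, z axes.
In Python, from plant import ctrl gives the robot as it stands. The module is installed in compiled form; this text tells all that it offers.
- The arm moves only by the tool drive_tool, never from a script. Its argument "rows" is a list of rows, each an object of numbers: "tx", "ty", "tz": the shift along the tool's x, y, z scaled (see below); "rx", "ry", "rz": the turn, a rotation vector about the tool's x, y, z scaled (see below); "fingers": the opening, from 0 (shut) to 1 (fully open). In form: [{"tx": .., "ty": .., "tz": .., "rx": .., "ry": .., "rz": .., "fingers": ..}, ...]. A call has 1 to 8 rows; each row is the pose to reach, as a shift and turn from the pose commanded when the call began, along the tool's axes at that moment; what a row does not reach only later rows make up. The controller multiplies each number of a shift by 0.2 m and each number of a turn by 2 rad. A row lasts 1/12 s, in which the tool goes at most 41.7 mm and 7.16 degrees, less where a joint would pass 70% of its speed; a pose out of reach is approached as far as the arm can. A call with a number of a shift or a turn outside -1 to 1 is refused whole. A call with a gripper value outside its range is refused whole. The fingers move at their own pace and stop on an object; "force" is the grip in N (left out, the last holds). Time passes only in rows, so rows that repeat a pose let the fingers close. It gives the time, the measured TCP pose, the force, the opening and the grip force at its end, in the units of the state.
- ctrl.state(): the state, without advancing time (a new reading comes with each control period).
- ctrl.capture(name): name is "scene" or "side" or "wrist"; returns a dict with "img" (384x512x3 uint8, red, green, blue), "z_map" (384x512 float32, m along the optical axis (not along the pixel's ray), 0 where there is no reading), "fx", "fy", "cx", "cy" (pixels), "cam_to_world" (4x4, takes a point from camera to world coordinates); the wrist camera has in their place "hand_eye" (4x4, takes a point from camera to tool coordinates, whose origin is the TCP and whose axes are the flange's). Camera axes: x right, y down, z forward; pixel columns grow to the right and rows downward; lengths in m; the calibration is good to about 2 mm. A picture is of the moment at which its call begins: read the wrist's pose just before it.
- ctrl.hand_in(): hands the job in; it is judged then, once.
The state is a dict: "time_s": time; "q": joint angles; "qd": joint speeds; "joint_efforts": joint torques, N m; "eef_pos": TCP position; "ee_rot": TCP orientation; "ft_force": force on the tool from outside, world axes, zero at the start; "wrist_torque": the same for the moment, N m; "finger_gap": opening from 0.0 (shut) to 1.0 (fully open); "grip_force": force on a finger pad.
Only numpy, scipy, OpenCV 4.12 (cv2) and the standard library are available. Lean on these libraries where they do the work, as an engineer would, in place of code of your own. Each camera call takes 0.05 s, during which the arm holds its last target. There are 200 camera calls.

TASK

Pick up the aluminium pressing plate by its rib, slide its wide front edge (the long edge farther from the rib), rib side up, under the short flap of the board wrapper until it butts against the spine, without lifting the flap. Then press the plate flat on the wrapper's card floor with about 10 N and finish like that: the program ends while the gripper is still holding the plate pressed down. Leave the brass weight on the wrapper and the bone folder beside the plate where they lie.

Things in the scene. Friction and masses are not known exactly. Their poses are not given: they have to be found in the camera images.
- plate: Loose flat aluminium plate, 100 (its x) x 140 (its y) x 4 mm, about 0.22 kg, flat on the bench. Origin: centre of the underside; z up. On top stands a grip rib 10 mm thick (x), 70 mm long (y), centred on x = -22 mm, its top 39 mm above the underside. The edge to tuck is the long one at x = +50 mm; it starts pointing away from the robot, within 25 degrees.
- plate_edge (a point): Middle of the plate's front edge (the one to tuck), on the underside: plate x = +50, z = 0 mm.
- rib_top (a point): Middle of the top of the plate's grip rib: plate x = -22, z = 39 mm.
- wrapper: Stiff brown board book wrapper, fixed to the bench, 190 (its x) x 260 (its y) mm. Origin: centre of its underside; z up; x points to its spine, away from the robot within 25 degrees. Floor 14 mm above the bench. The spine is a wall along the far edge, 8 mm higher than the floor; its inner face, at x = +80 mm, is the stop for the plate.
- floor_card: Cream card floor of the wrapper, 190 x 260 mm, 6 mm thick, fixed; origin at the centre of its underside, 8 mm above the bench; its top, on which the plate must lie, is 14 mm above the bench. Rigid.
- stop (a point): Middle of the foot of the spine's inner face: wrapper x = 80, y = 0, z = 14 mm. In front of it is the slot under the flap: 34 mm deep (x = 46 to 80), 8 mm high, open to -x, 156 mm wide between two end strips 8 mm high (inner faces at y = +-78, running from x = 31 mm to the spine).
- flap_edge (a point): Middle of the flap's free edge (the one nearer the robot), mid-thickness: wrapper x = 46, z = 24 mm when the flap is down.
- flap (a joint): Hinge angle of the short board flap (49 x 196 x 4 mm, 80 g) on the far top edge of the spine (wrapper x = 95 mm): 0 = down, level, its underside 8 mm above the floor; grows as its free edge lifts. It lies down by its own weight only and lifts at a light touch.
- weight: Brass weight, 30 mm across, 36 mm high, standing on the card floor in a near corner of the wrapper (wrapper x about -60, y about +112 mm); origin under its centre. To be left alone.
- bone_folder: Bone folder, a flat bar 18 x 130 x 6 mm, lying 90 to 105 mm beyond the plate's centre, along the plate's front edge; origin under its centre. To be left alone.
Things that resemble listed ones, but are neither listed nor needed, are in the scene too. What is shaped like the plate but purple is not meant.

How it is judged:
By the outcome, as a careful person would: the job done as asked, in the order asked, and still so for the second after the job is handed in, while the arm keeps its last pose, push and grip.
It also fails if it takes over 42 s, if anything falls off the work surface, if the arm or the gripper's body presses on something with over 40 N, if the wrist force passes 120 N, or if a joint passes its speed limit or range.

## Working session

There is one attempt and no reset: what is moved stays moved. The work goes in short steps, Python scripts to look and compute and a tool call to move; the robot and the scene stay as the last step left them, time stands still between calls to the robot, and variables do not carry over. Pictures are saved under pics/ and viewed, at most 10 in all, crops included, and the job is handed in when it is done.

Besides the shell and the picture viewer there is one more tool, called after "Emit:" as a command line: name --argument value ..., lists and objects as JSON in quotes. drive_tool: Moves the arm, as the interface text tells. Shifts and turns lie within -1 to 1; 1 stands for 0.2 m of shift or 2 rad of turn. Its arguments: {"type":"object","properties":{"rows":{"type":"array","items":{"type":"object","properties":{"tx":{"type":"number"},"ty":{"type":"number"},"tz":{"type":"number"},"rx":{"type":"number"},"ry":{"type":"number"},"rz":{"type":"number"},"fingers":{"type":"number"}}}},"force":{"type":"number"}},"required":["rows"]}

```bash
mkdir -p pics
python3 - <<'E'
from plant import ctrl
import cv2,pickle,numpy as np
s=ctrl.state();print(s)
a=ctrl.capture("scene");b=ctrl.capture("side")
pickle.dump((a,b),open("c0.pkl","wb"))
cv2.imwrite("pics/a0.png",a["img"][...,::-1]);cv2.imwrite("pics/b0.png",b["img"][...,::-1])
for c in(a,b):print(c["fx"],c["cx"],c["cy"],np.round(c["cam_to_world"],3).tolist())
E
```

```text
{'time_s': 0.0, 'q': array([-7.24674639e+01,  6.67411065e+00,  8.26367620e+01, -1.42953405e-03,
        9.07572974e+01, -2.16515650e+00]), 'qd': array([-0.07539893, -0.02550821,  0.03733777,  0.01039829,  0.01842255,
       -0.01173067]), 'joint_efforts': array([-4.23406644e-03, -7.21259665e+01, -6.22617674e+01,  7.77918147e-02,
        2.36842548e-02, -7.82446568e-05]), 'eef_pos': array([ 0.2274398 , -0.63529813,  0.21789434]), 'ee_rot': array([[ 9.41484229e-01,  3.37056820e-01, -3.82210254e-04],
       [ 3.37057036e-01, -9.41483555e-01,  1.12700476e-03],
       [ 2.00199723e-05, -1.18988386e-03, -9.99999292e-01]]), 'ft_force': array([-1.45650164,  0.07870548,  0.17786863]), 'wrist_torque': array([-0.05275133,  0.0225008 ,  0.01258467]), 'grip_force': 0.0, 'finger_gap': 1.0008192682689951}
349.52748146598117 255.94976834030376 192.5676415465343 [[-0.217, 0.61, -0.762, 1.075], [0.976, 0.118, -0.184, 0.122], [-0.022, -0.784, -0.621, 0.533], [0.0, 0.0, 0.0, 1.0]]
497.46704426016714 256.02868212325626 181.3976196177085 [[-0.996, -0.042, 0.077, 0.358], [-0.088, 0.544, -0.834, 1.26], [-0.007, -0.838, -0.546, 0.913], [0.0, 0.0, 0.0, 1.0]]
```

View pics/a0.png

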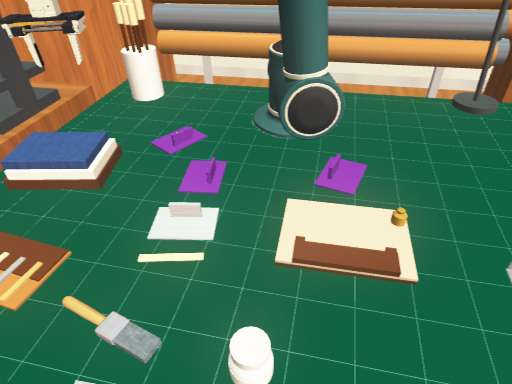

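View pics/b0.png

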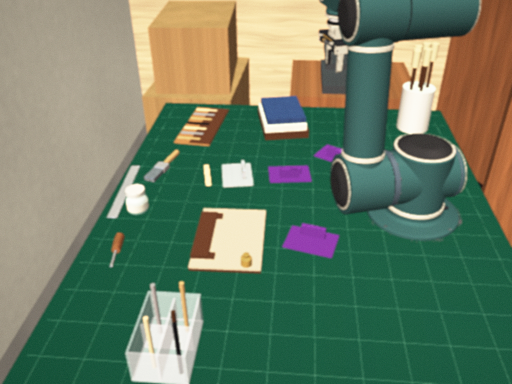

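Scene view: the bare-aluminium plate is at (184,222) with its rib at (185,210). Things that could be mistaken for it are the purple plates at (203,176), (180,139) and (341,175), plus the bone folder at (171,257), which is cream and has no rib. By the description I choose (184,222). The wrapper is at (347,240), with its flap at (345,257) and the weight at (400,216). In the side view the plate is at (237,175) and the wrapper at (229,238).

```bash
cat > h.py <<'E'
import numpy as np,cv2
def ray(c,uv,z,T=None):
    T=c["cam_to_world"] if T is None else T
    uv=np.asarray(uv,float).reshape(-1,2)
    d=np.c_[(uv[:,0]-c["cx"])/c["fx"],(uv[:,1]-c["cy"])/c["fy"],np.ones(len(uv))]@T[:3,:3].T
    o=T[:3,3]; return o+d*((z-o[2])/d[:,2])[:,None]
def blob(mask,seed):
    n,l=cv2.connectedComponents(mask.astype(np.uint8)); m=(l==l[seed[1],seed[0]]).astype(np.uint8)
    return max(cv2.findContours(m,0,cv2.CHAIN_APPROX_NONE)[0],key=cv2.contourArea)[:,0]
def rect(p):
    return cv2.minAreaRect((p[:,:2]*1000).astype(np.float32))
E
python3 - <<'E'
import pickle;from h import *
a,b=pickle.load(open("c0.pkl","rb"))
for c,seeds in((a,dict(plate=(184,228),bone=(171,258),floor=(300,215),flap=(345,262))),(b,dict(plate=(230,178),bone=(208,176),floor=(245,230),flap=(205,232)))):
    hsv=cv2.cvtColor(c["img"],cv2.COLOR_RGB2HSV)
    for k,s in seeds.items():
        print(k,hsv[s[1],s[0]])
        v=hsv.astype(int)
        m={'plate':(v[...,1]<70)&(v[...,2]>120),'bone':(v[...,2]>150)&(v[...,1]<120),'floor':(v[...,2]>150)&(v[...,1]<120),'flap':(v[...,0]<15)&(v[...,1]>100)&(v[...,2]<150)}[k]
        if not m[s[1],s[0]]: print("seed off");continue
        ct=blob(m,s); z={'plate':.004,'bone':.006,'floor':.014,'flap':.026}[k]
        r=rect(ray(c,ct,z)); print(k,len(ct),r, cv2.boundingRect(ct))
i=a["img"][185:275,130:430,::-1];cv2.imwrite("pics/crop.png",cv2.resize(i,(800,240),interpolation=cv2.INTER_CUBIC))
E
```

```text
plate [ 60   4 242]
plate 194 ((550.6550903320312, -169.26181030273438), (121.82444763183594, 142.758056640625), 10.07887077331543) (147, 202, 73, 38)
bone [ 28  34 254]
bone 143 ((660.6165161132812, -156.56854248046875), (21.036054611206055, 131.10853576660156), 13.28510570526123) (137, 252, 67, 10)
floor [ 23  41 250]
floor 403 ((538.1219482421875, 176.64495849609375), (196.107421875, 262.423583984375), 1.259294033050537) (275, 198, 144, 84)
flap [ 10 161 141]
flap 261 ((607.4654541015625, 178.21798706054688), (67.60433197021484, 193.0812225341797), 1.5151432752609253) (292, 237, 109, 40)
plate [ 35   6 240]
plate 105 ((558.5990600585938, -180.1223602294922), (107.44802856445312, 179.1413116455078), 10.060380935668945) (221, 159, 33, 29)
bone [ 26  47 255]
bone 52 ((656.9168090820312, -156.2511749267578), (22.53607177734375, 143.52085876464844), 13.829230308532715) (203, 164, 9, 23)
floor [ 23  46 246]
floor 299 ((535.30517578125, 176.43511962890625), (193.0930938720703, 273.8955383300781), 1.1201444864273071) (188, 208, 78, 64)
flap [ 10 159 117]
flap 136 ((598.1349487304688, 182.15557861328125), (61.29145050048828, 200.7213897705078), 1.4631924629211426) (191, 212, 31, 46)
```

View pics/crop.png

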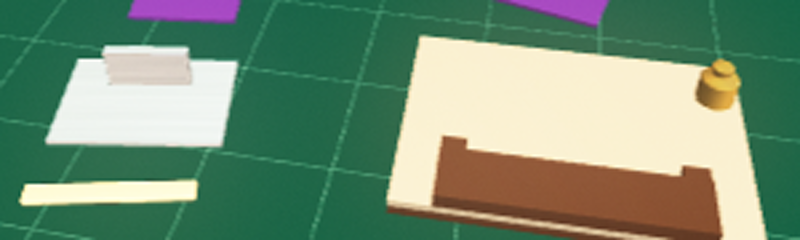

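Crop: the chosen object is the silver plate with a rib on its near side (crop ~(145,95)). The bone folder lies in front at (110,192) and the purple plates are further back. The choice holds.

Emit:
drive_tool --rows '[{"tx": 0.9, "ty": -0.66, "rz": -0.4, "fingers": 1}, {"tx": 0.9, "ty": -0.66, "rz": -0.4, "fingers": 1}, {"tx": 0.9, "ty": -0.66, "rz": -0.4, "fingers": 1}, {"tx": 0.9, "ty": -0.66, "rz": -0.4, "fingers": 1}, {"tx": 0.9, "ty": -0.66, "rz": -0.4, "fingers": 1}, {"tx": 0.9, "ty": -0.66, "rz": -0.4, "fingers": 1}, {"tx": 0.9, "ty": -0.66, "rz": -0.4, "fingers": 1}]'

```text
invalid input
```

```bash
cat >> h.py <<'E'
from scipy.spatial.transform import Rotation as Ro
def delta(s,pos,yawx):
    "units to bring TCP to pos with tool x at world yaw (deg), tool down"
    R=s["ee_rot"]; c,n=np.cos(np.radians(yawx)),np.sin(np.radians(yawx))
    W=np.array([[c,n,0],[n,-c,0],[0,0,-1]])
    t=R.T@(np.array(pos)-s["eef_pos"])/.2; r=Ro.from_matrix(R.T@W).as_rotvec()/2
    print("t",s["time_s"],"pos",np.round(s["eef_pos"],4),"F",np.round(s["ft_force"],1),"gap",round(s["finger_gap"],3),"\n-> shift",np.round(t,4),"turn",np.round(r,4))
E
python3 -c "
from h import *;from plant import ctrl
delta(ctrl.state(),(.54,-.171,.22),100)"
```

```text
t 0.1 pos [ 0.2274 -0.6353  0.218 ] F [-0.2 -0.5  0.1] gap 0.999 
-> shift [ 2.2539 -1.659  -0.0083] turn [-4.000e-04 -4.000e-04 -7.008e-01]
```

Emit:
drive_tool --rows '[{"tx": 0.9, "ty": -0.66, "tz": 0, "rx": 0, "ry": 0, "rz": -0.4, "fingers": 1}, {"tx": 0.9, "ty": -0.66, "tz": 0, "rx": 0, "ry": 0, "rz": -0.4, "fingers": 1}, {"tx": 0.9, "ty": -0.66, "tz": 0, "rx": 0, "ry": 0, "rz": -0.4, "fingers": 1}, {"tx": 0.9, "ty": -0.66, "tz": 0, "rx": 0, "ry": 0, "rz": -0.4, "fingers": 1}, {"tx": 0.9, "ty": -0.66, "tz": 0, "rx": 0, "ry": 0, "rz": -0.4, "fingers": 1}, {"tx": 0.9, "ty": -0.66, "tz": 0, "rx": 0, "ry": 0, "rz": -0.4, "fingers": 1}, {"tx": 0.9, "ty": -0.66, "tz": 0, "rx": 0, "ry": 0, "rz": -0.4, "fingers": 1}]' --force 30

```text
time_s: 0.68
eef_pos: [0.3543, -0.4478, 0.2188]
ee_rot: [[0.404, 0.915, 0.001], [0.915, -0.404, 0.0], [0.0, 0.0, -1.0]]
ft_force: [-0.0, 0.5, 0.1]
finger_gap: 1.002
grip_force: 0.0
```

```bash
python3 -c "
from h import *;from plant import ctrl
delta(ctrl.state(),(.54,-.171,.22),100)"
```

```text
t 0.6833 pos [ 0.3543 -0.4478  0.2188] F [-0.   0.5  0.1] gap 1.002 
-> shift [ 1.641   0.2896 -0.0052] turn [ 3.000e-04 -1.000e-04 -2.954e-01]
```

Emit:
drive_tool --rows '[{"tx": 0.8, "ty": 0.15, "tz": 0, "rx": 0, "ry": 0, "rz": -0.29, "fingers": 1}, {"tx": 0.8, "ty": 0.15, "tz": 0, "rx": 0, "ry": 0, "rz": -0.29, "fingers": 1}, {"tx": 0.8, "ty": 0.15, "tz": 0, "rx": 0, "ry": 0, "rz": -0.29, "fingers": 1}, {"tx": 0.8, "ty": 0.15, "tz": 0, "rx": 0, "ry": 0, "rz": -0.29, "fingers": 1}, {"tx": 0.8, "ty": 0.15, "tz": 0, "rx": 0, "ry": 0, "rz": -0.29, "fingers": 1}, {"tx": 0.8, "ty": 0.15, "tz": 0, "rx": 0, "ry": 0, "rz": -0.29, "fingers": 1}, {"tx": 0.8, "ty": 0.15, "tz": 0, "rx": 0, "ry": 0, "rz": -0.29, "fingers": 1}]'

```text
time_s: 1.27
eef_pos: [0.446, -0.3173, 0.2184]
ee_rot: [[-0.15, 0.989, -0.0], [0.989, 0.15, 0.0], [0.0, -0.0, -1.0]]
ft_force: [0.2, 0.0, 0.3]
finger_gap: 1.0
grip_force: 0.0
```

```bash
python3 -c "
from h import *;from plant import ctrl
delta(ctrl.state(),(.54,-.171,.22),100)"
```

```text
t 1.2667 pos [ 0.446  -0.3173  0.2184] F [0.2 0.  0.3] gap 1.0 
-> shift [ 0.6525  0.5746 -0.008 ] turn [-0.0002 -0.0001 -0.0118]
```

Emit:
drive_tool --rows '[{"tx": 0.64, "ty": 0.57, "tz": 0, "rx": 0, "ry": 0, "rz": -0.01, "fingers": 1}, {"tx": 0.64, "ty": 0.57, "tz": 0, "rx": 0, "ry": 0, "rz": -0.01, "fingers": 1}, {"tx": 0.64, "ty": 0.57, "tz": 0, "rx": 0, "ry": 0, "rz": -0.01, "fingers": 1}, {"tx": 0.64, "ty": 0.57, "tz": 0, "rx": 0, "ry": 0, "rz": -0.01, "fingers": 1}, {"tx": 0.64, "ty": 0.57, "tz": 0, "rx": 0, "ry": 0, "rz": -0.01, "fingers": 1}, {"tx": 0.64, "ty": 0.57, "tz": 0, "rx": 0, "ry": 0, "rz": -0.01, "fingers": 1}, {"tx": 0.64, "ty": 0.57, "tz": 0, "rx": 0, "ry": 0, "rz": -0.01, "fingers": 1}]'

```text
time_s: 1.85
eef_pos: [0.5388, -0.1745, 0.2184]
ee_rot: [[-0.17, 0.985, -0.001], [0.985, 0.17, -0.0], [-0.0, -0.001, -1.0]]
ft_force: [0.4, 0.2, 0.1]
finger_gap: 1.0
grip_force: 0.0
```

Run:
```python
from h import *;from plant import ctrl
import pickle
s=ctrl.state();delta(s,(.54,-.171,.22),100)
w=ctrl.capture("wrist");pickle.dump((s,w),open("w1.pkl","wb"));print(w["hand_eye"])
cv2.imwrite("pics/w1.png",w["img"][...,::-1])
```

```text
t 1.85 pos [ 0.5388 -0.1745  0.2184] F [0.4 0.2 0.1] gap 1.0 
-> shift [ 0.0163  0.0087 -0.008 ] turn [-0.0003  0.0001 -0.002 ]
[[ 5.17401101e-04 -9.70380866e-01 -2.41579610e-01  6.64595285e-02]
 [ 9.99999838e-01  5.59481479e-04 -1.05592954e-04 -2.68993244e-04]
 [ 2.37624700e-04 -2.41579516e-01  9.70380998e-01 -1.66213134e-01]
 [ 0.00000000e+00  0.00000000e+00  0.00000000e+00  1.00000000e+00]]
```

View pics/w1.png

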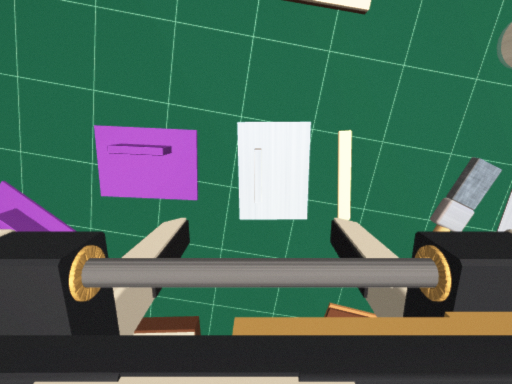

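Wrist view: plate at columns 237–310, rows 121–220. The rib line is near column 257 (left, robot side) and the bone folder is at (345,175).

```bash
cat >> h.py <<'E'
def wT(s,w):
    T=np.eye(4);T[:3,:3]=s["ee_rot"];T[:3,3]=s["eef_pos"];return T@w["hand_eye"]
E
python3 - <<'E'
from h import *;import pickle
s,w=pickle.load(open("w1.pkl","rb"));T=wT(s,w)
v=cv2.cvtColor(w["img"],cv2.COLOR_RGB2HSV).astype(int)
m=(v[...,1]<70)&(v[...,2]>120);m[225:]=0
ct=blob(m,(290,170));print(rect(ray(w,ct,.004,T)))
m=(v[...,2]>150)&(v[...,1]<120);m[225:]=0
ct=blob(m,(345,175));print('bone',rect(ray(w,ct,.006,T)))
z=w["z_map"]
u,vv=np.meshgrid(np.arange(512),np.arange(384));d=np.dstack([(u-w["cx"])/w["fx"]*z,(vv-w["cy"])/w["fy"]*z,z])@T[:3,:3].T+T[:3,3]
sel=(vv<222)&(u>225)&(u<320)&(d[...,2]>.030)&(d[...,2]<.06)
print(sel.sum(),np.median(d[sel],0),rect(d[sel]))
cv2.imwrite("pics/w1c.png",cv2.resize(w["img"][110:230,225:360,::-1],(675,600),interpolation=2))
E
```

```text
((557.169189453125, -168.86837768554688), (101.41365814208984, 139.90188598632812), 10.019366264343262)
bone ((657.4719848632812, -162.0822296142578), (35.9315185546875, 140.0516815185547), 18.521469116210938)
423 [ 0.53507483 -0.17101043  0.03907046] ((535.1658935546875, -172.07086181640625), (9.317723274230957, 68.64408111572266), 9.825586318969727)
```

View pics/w1c.png

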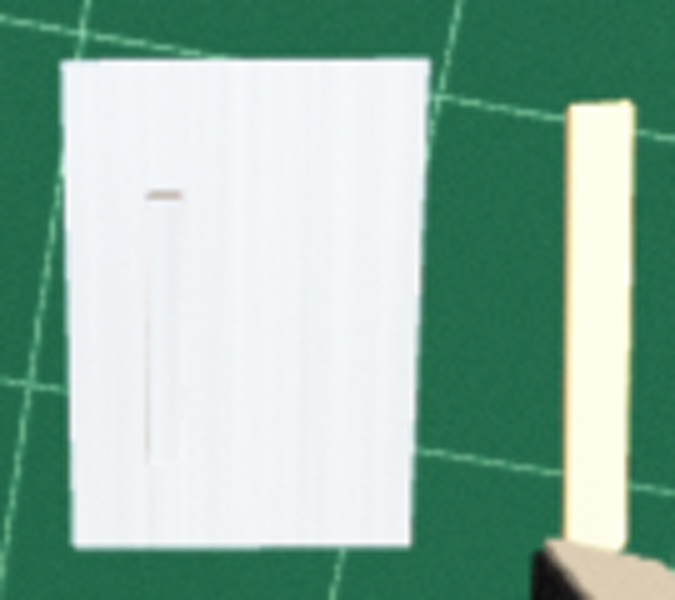

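```bash
python3 -c "
from h import *;from plant import ctrl
delta(ctrl.state(),(.5354,-.1722,.06),100)"
```

```text
t 1.9 pos [ 0.5386 -0.1749  0.2185] F [0.6 0.2 1.1] gap 0.998 
-> shift [ 0.0163 -0.0131  0.7923] turn [-0.0002  0.0001 -0.0022]
```

Emit:
drive_tool --rows '[{"tx": 0.016, "ty": -0.013, "tz": 0.4, "rx": 0, "ry": 0, "rz": -0.002, "fingers": 0.5}, {"tx": 0.016, "ty": -0.013, "tz": 0.79, "rx": 0, "ry": 0, "rz": -0.002, "fingers": 0.5}, {"tx": 0.016, "ty": -0.013, "tz": 0.79, "rx": 0, "ry": 0, "rz": -0.002, "fingers": 0.5}, {"tx": 0.016, "ty": -0.013, "tz": 0.79, "rx": 0, "ry": 0, "rz": -0.002, "fingers": 0.5}, {"tx": 0.016, "ty": -0.013, "tz": 0.79, "rx": 0, "ry": 0, "rz": -0.002, "fingers": 0.5}, {"tx": 0.016, "ty": -0.013, "tz": 0.79, "rx": 0, "ry": 0, "rz": -0.002, "fingers": 0.5}, {"tx": 0.016, "ty": -0.013, "tz": 0.79, "rx": 0, "ry": 0, "rz": -0.002, "fingers": 0.5}, {"tx": 0.016, "ty": -0.013, "tz": 0.79, "rx": 0, "ry": 0, "rz": -0.002, "fingers": 0.5}]'

```text
time_s: 2.57
eef_pos: [0.5372, -0.1718, 0.0637]
ee_rot: [[-0.175, 0.985, 0.004], [0.985, 0.175, -0.001], [-0.002, 0.003, -1.0]]
ft_force: [-0.4, 0.5, 0.1]
finger_gap: 0.512
grip_force: 0.0
```

```bash
python3 -c "
from h import *;from plant import ctrl
delta(ctrl.state(),(.5354,-.1722,.010),100)"
```

```text
t 2.5667 pos [ 0.5372 -0.1718  0.0637] F [-0.4  0.5  0.1] gap 0.512 
-> shift [ 2.000e-04 -1.030e-02  2.683e-01] turn [0.0017 0.001  0.0007]
```

Emit:
drive_tool --rows '[{"tx": 0, "ty": 0, "tz": 0.13, "rx": 0, "ry": 0, "rz": 0, "fingers": 0.5}, {"tx": 0, "ty": 0, "tz": 0.2, "rx": 0, "ry": 0, "rz": 0, "fingers": 0.5}, {"tx": 0, "ty": 0, "tz": 0.25, "rx": 0, "ry": 0, "rz": 0, "fingers": 0.5}, {"tx": 0, "ty": 0, "tz": 0.25, "rx": 0, "ry": 0, "rz": 0, "fingers": 0.5}, {"tx": 0, "ty": 0, "tz": 0.25, "rx": 0, "ry": 0, "rz": 0, "fingers": 0.5}, {"tx": 0, "ty": 0, "tz": 0.25, "rx": 0, "ry": 0, "rz": 0, "fingers": 0.5}]'

```text
time_s: 3.07
eef_pos: [0.5366, -0.171, 0.0117]
ee_rot: [[-0.176, 0.984, 0.001], [0.984, 0.176, -0.0], [-0.001, 0.001, -1.0]]
ft_force: [-0.4, 0.2, 0.9]
finger_gap: 0.499
grip_force: 0.0
```

```bash
python3 -c "
from h import *;from plant import ctrl
delta(ctrl.state(),(.5354,-.1722,.010),100)"
```

```text
t 3.0667 pos [ 0.5366 -0.171   0.0117] F [-0.4  0.2  0.9] gap 0.499 
-> shift [-0.0051 -0.007   0.0084] turn [0.0004 0.0003 0.0013]
```

Emit:
drive_tool --rows '[{"tx": -0.005, "ty": -0.006, "tz": 0.005, "rx": 0, "ry": 0, "rz": 0, "fingers": 0.5}, {"tx": -0.005, "ty": -0.006, "tz": 0.005, "rx": 0, "ry": 0, "rz": 0, "fingers": 0}, {"tx": -0.005, "ty": -0.006, "tz": 0.005, "rx": 0, "ry": 0, "rz": 0, "fingers": 0}, {"tx": -0.005, "ty": -0.006, "tz": 0.005, "rx": 0, "ry": 0, "rz": 0, "fingers": 0}, {"tx": -0.005, "ty": -0.006, "tz": 0.005, "rx": 0, "ry": 0, "rz": 0, "fingers": 0}, {"tx": -0.005, "ty": -0.006, "tz": 0.005, "rx": 0, "ry": 0, "rz": 0, "fingers": 0}, {"tx": -0.005, "ty": -0.006, "tz": 0.005, "rx": 0, "ry": 0, "rz": 0, "fingers": 0}, {"tx": -0.005, "ty": -0.006, "tz": 0.005, "rx": 0, "ry": 0, "rz": 0, "fingers": 0}]' --force 55

```text
time_s: 3.73
eef_pos: [0.5351, -0.1719, 0.0097]
ee_rot: [[-0.176, 0.984, 0.0], [0.984, 0.176, 0.0], [0.0, 0.0, -1.0]]
ft_force: [0.3, 0.7, 0.4]
finger_gap: 0.106
grip_force: 55.0
```

```bash
python3 -c "
from h import *;from plant import ctrl
delta(ctrl.state(),(.5354,-.1722,.11),100)"
```

```text
t 3.7333 pos [ 0.5351 -0.1719  0.0097] F [0.3 0.7 0.4] gap 0.106 
-> shift [-0.0016  0.0011 -0.5017] turn [ 0.     -0.      0.0012]
```

Emit:
drive_tool --rows '[{"tx": 0, "ty": 0, "tz": -0.1, "rx": 0, "ry": 0, "rz": 0, "fingers": 0}, {"tx": 0, "ty": 0, "tz": -0.2, "rx": 0, "ry": 0, "rz": 0, "fingers": 0}, {"tx": 0, "ty": 0, "tz": -0.35, "rx": 0, "ry": 0, "rz": 0, "fingers": 0}, {"tx": 0, "ty": 0, "tz": -0.5, "rx": 0, "ry": 0, "rz": 0, "fingers": 0}, {"tx": 0, "ty": 0, "tz": -0.5, "rx": 0, "ry": 0, "rz": 0, "fingers": 0}, {"tx": 0, "ty": 0, "tz": -0.5, "rx": 0, "ry": 0, "rz": 0, "fingers": 0}]'

```text
time_s: 4.23
eef_pos: [0.5357, -0.1722, 0.1111]
ee_rot: [[-0.176, 0.984, 0.003], [0.984, 0.176, -0.001], [-0.001, 0.002, -1.0]]
ft_force: [0.0, -0.2, -2.3]
finger_gap: 0.105
grip_force: 55.0
```

```bash
python3 -c "
from h import *;from plant import ctrl
delta(ctrl.state(),(.474,.175,.11),91.2)"
```

```text
t 4.2333 pos [ 0.5357 -0.1722  0.1111] F [ 0.  -0.2 -2.3] gap 0.105 
-> shift [1.7632 0.0019 0.003 ] turn [0.0012 0.0006 0.078 ]
```

Emit:
drive_tool --rows '[{"tx": 0.06, "ty": 0, "tz": 0, "rx": 0, "ry": 0, "rz": 0.01, "fingers": 0}, {"tx": 0.18, "ty": 0, "tz": 0, "rx": 0, "ry": 0, "rz": 0.02, "fingers": 0}, {"tx": 0.32, "ty": 0, "tz": 0, "rx": 0, "ry": 0, "rz": 0.03, "fingers": 0}, {"tx": 0.46, "ty": 0, "tz": 0, "rx": 0, "ry": 0, "rz": 0.04, "fingers": 0}, {"tx": 0.6, "ty": 0, "tz": 0, "rx": 0, "ry": 0, "rz": 0.05, "fingers": 0}, {"tx": 0.74, "ty": 0, "tz": 0, "rx": 0, "ry": 0, "rz": 0.06, "fingers": 0}, {"tx": 0.84, "ty": 0, "tz": 0, "rx": 0, "ry": 0, "rz": 0.07, "fingers": 0}, {"tx": 0.9, "ty": 0, "tz": 0, "rx": 0, "ry": 0, "rz": 0.078, "fingers": 0}]'

```text
time_s: 4.9
eef_pos: [0.5023, 0.0071, 0.108]
ee_rot: [[-0.021, 1.0, -0.002], [1.0, 0.021, 0.0], [0.0, -0.002, -1.0]]
ft_force: [0.3, 0.1, -1.8]
finger_gap: 0.107
grip_force: 55.0
```

Run:
```python
from h import *;from plant import ctrl
import pickle
s=ctrl.state();delta(s,(.474,.175,.11),91.2)
w=ctrl.capture("wrist");pickle.dump((s,w),open("w2.pkl","wb"))
cv2.imwrite("pics/w2.png",w["img"][...,::-1])
```

```text
t 4.9 pos [0.5023 0.0071 0.108 ] F [ 0.3  0.1 -1.8] gap 0.107 
-> shift [ 0.8421 -0.1235 -0.0096] turn [-0.0011 -0.0002  0.0001]
```

View pics/w2.png

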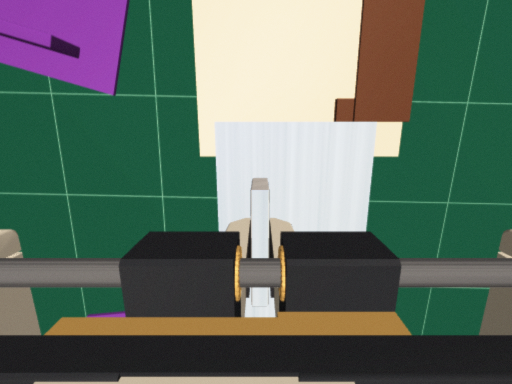

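Wrist view with the plate held: its top corners are at (215,122) and (375,122). The wrapper's near-right corner is at (200,157) and its far-right corner at (400,157). The end strip's step is at (335,98) to (355,121), and the flap's free edge runs along column ~358, rows 0–95.

```bash
cat > m.py <<'E'
from h import *;import pickle,sys
def edge(m,rows=None,cols=None,first=True):
    "boundary pixels of mask: along each row (or col) first/last true"
    o=[]
    for k in (rows if rows is not None else cols):
        x=np.flatnonzero(m[k] if rows is not None else m[:,k])
        if len(x):
            e=x[0]-.5 if first else x[-1]+.5
            o.append((e,k) if rows is not None else (k,e))
    return o
def line(P):
    vx,vy,x,y=cv2.fitLine((P[:,:2]*1000).astype(np.float32),cv2.DIST_HUBER,0,.01,.01).ravel()
    return np.round([x,y],1),round(float(np.degrees(np.arctan2(vy,vx))),2)
E
python3 - <<'E'
from m import *
s,w=pickle.load(open("w2.pkl","rb"));T=wT(s,w)
v=cv2.cvtColor(w["img"],cv2.COLOR_RGB2HSV).astype(int)
cream=(v[...,0]>10)&(v[...,0]<35)&(v[...,1]>25)&(v[...,2]>180);brown=(v[...,0]<15)&(v[...,1]>120)&(v[...,2]<170)&(v[...,2]>50)
al=(v[...,1]<25)&(v[...,2]>180)
print('near',line(ray(w,edge(cream[:,:330],rows=range(5,145)),.014,T)))
print('right',line(ray(w,edge(cream[:200],cols=range(203,213),first=False)+edge(cream[:200],cols=range(378,398),first=False),.014,T)))
bm=brown.copy();bm[:,:300]=0
print('flap free edge',line(ray(w,edge(bm,rows=range(5,92)),.026,T)))
print('strip step x31',line(ray(w,edge(bm,rows=range(103,119)),.022,T)))
print('far bottom edge',line(ray(w,edge(bm,rows=range(5,115),first=False),.026,T)))
zp=s["eef_pos"][2]-.0097+.004
print('plate front',line(ray(w,edge(al[:,:420],rows=range(130,220),first=False),zp-.004,T)),line(ray(w,edge(al[:,:420],rows=range(130,220),first=False),zp,T)))
print('plate left side',line(ray(w,edge(al[:200],cols=range(222,368)),zp,T)))
z=w["z_map"];u,q=np.meshgrid(np.arange(512),np.arange(384));d=np.dstack([(u-w["cx"])/w["fx"]*z,(q-w["cy"])/w["fy"]*z,z])@T[:3,:3].T+T[:3,3]
for n,(a,b) in dict(cream=(280,60),flap=(390,50),strip=(345,110),pf=(350,150),pn=(225,150)).items(): print(n,np.round(np.median(d[b-5:b+6,a-4:a+5].reshape(-1,3),0),4))
E
```

```text
near (array([441.9, 116.2], dtype=float32), -88.8)
right (array([590.3,  48.4], dtype=float32), 1.26)
flap free edge (array([582.1, 138.4], dtype=float32), -88.83)
strip step x31 (array([567.5,  90.4], dtype=float32), 89.93)
far bottom edge (array([631.4, 126.5], dtype=float32), -88.88)
plate front (array([574.7,  43.9], dtype=float32), -89.29) (array([573. ,  44.6], dtype=float32), -89.29)
plate left side (array([523.1,  77.3], dtype=float32), 0.73)
cream [0.5172 0.1309 0.0143]
flap [0.6081 0.1378 0.0261]
strip [0.5763 0.0893 0.0222]
pf [0.5578 0.0603 0.1024]
pn [0.4791 0.0586 0.1023]
```

Emit:
drive_tool --rows '[{"tx": 0.06, "ty": -0.01, "tz": 0, "rx": 0, "ry": 0, "rz": -0.003, "fingers": 0}, {"tx": 0.18, "ty": -0.03, "tz": 0, "rx": 0, "ry": 0, "rz": -0.003, "fingers": 0}, {"tx": 0.33, "ty": -0.05, "tz": 0, "rx": 0, "ry": 0, "rz": -0.003, "fingers": 0}, {"tx": 0.48, "ty": -0.07, "tz": 0, "rx": 0, "ry": 0, "rz": -0.003, "fingers": 0}, {"tx": 0.63, "ty": -0.09, "tz": 0, "rx": 0, "ry": 0, "rz": -0.003, "fingers": 0}, {"tx": 0.76, "ty": -0.11, "tz": 0, "rx": 0, "ry": 0, "rz": -0.003, "fingers": 0}, {"tx": 0.85, "ty": -0.127, "tz": 0, "rx": 0, "ry": 0, "rz": -0.003, "fingers": 0}, {"tx": 0.85, "ty": -0.127, "tz": 0, "rx": 0, "ry": 0, "rz": -0.003, "fingers": 0}]'

```text
time_s: 5.62
eef_pos: [0.4735, 0.1771, 0.1086]
ee_rot: [[-0.03, 1.0, -0.001], [1.0, 0.03, 0.0], [0.0, -0.001, -1.0]]
ft_force: [0.6, 0.6, -2.0]
finger_gap: 0.101
grip_force: 55.0
```

Emit:
drive_tool --rows '[{"tx": 0, "ty": 0, "tz": 0, "rx": 0, "ry": 0, "rz": 0, "fingers": 0}, {"tx": 0, "ty": 0, "tz": 0, "rx": 0, "ry": 0, "rz": 0, "fingers": 0}, {"tx": 0, "ty": 0, "tz": 0, "rx": 0, "ry": 0, "rz": 0, "fingers": 0}]'

```text
time_s: 5.87
eef_pos: [0.4745, 0.1738, 0.1093]
ee_rot: [[-0.026, 1.0, -0.001], [1.0, 0.026, -0.0], [-0.0, -0.001, -1.0]]
ft_force: [-0.2, 0.4, -1.9]
finger_gap: 0.106
grip_force: 55.0
```

Run:
```python
from m import *;from plant import ctrl
s=ctrl.state();delta(s,(.4734,.176,.04),91.6)
w=ctrl.capture("wrist");pickle.dump((s,w),open("w3.pkl","wb"))
print(s["ee_rot"])
cv2.imwrite("pics/w3.png",w["img"][...,::-1])
```

```text
t 5.8667 pos [0.4745 0.1738 0.1093] F [-0.2  0.4 -1.9] gap 0.106 
-> shift [ 0.0111 -0.0051  0.3463] turn [-0.0003  0.0001 -0.0008]
[[-2.62567900e-02  9.99655095e-01 -5.22282240e-04]
 [ 9.99655187e-01  2.62566301e-02 -3.10731017e-04]
 [-2.96910472e-04 -5.30260950e-04 -9.99999815e-01]]
```

View pics/w3.png

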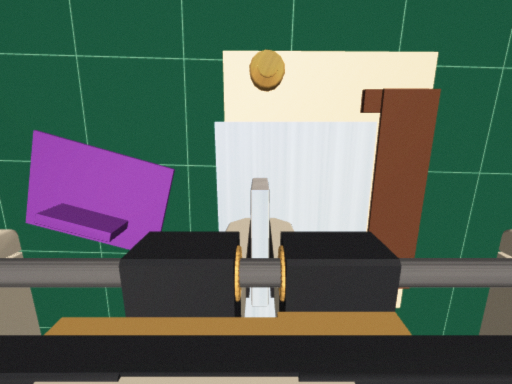

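Wrist view at the staging pose: the plate is over the wrapper with its front edge at column ~375. The flap runs along columns 372–437, the left strip step is at (370,100), and the weight is clear at (267,68). I'll measure both once more.

Run:
```python
from m import *
s,w=pickle.load(open("w3.pkl","rb"));T=wT(s,w)
v=cv2.cvtColor(w["img"],cv2.COLOR_RGB2HSV).astype(int)
cream=(v[...,0]>10)&(v[...,0]<35)&(v[...,1]>25)&(v[...,2]>180);brown=(v[...,0]<15)&(v[...,1]>120)&(v[...,2]<170)&(v[...,2]>50)
al=(v[...,1]<25)&(v[...,2]>180)
print('left',line(ray(w,edge(cream[:200],cols=list(range(300,430))),.014,T)))
bm=brown.copy();bm[:,:340]=0;bm[260:]=0
print('flap far',line(ray(w,edge(bm,rows=range(95,250),first=False),.026,T)))
print('flap free',line(ray(w,edge(bm,rows=range(120,190)),.026,T)))
zp=s["eef_pos"][2]-.0097+.004
print('plate front',line(ray(w,edge(al[:,:420],rows=range(130,215),first=False),zp,T)))
print('plate left side',line(ray(w,edge(al[:200],cols=range(222,368)),zp,T)))
```

```text
left (array([554.4, 306.9], dtype=float32), 0.96)
flap far (array([629.8, 201.3], dtype=float32), -88.79)
flap free (array([580.1, 217.6], dtype=float32), -88.78)
plate front (array([545.3, 213.3], dtype=float32), -88.61)
plate left side (array([496.2, 244.2], dtype=float32), 1.17)
```

Emit:
drive_tool --rows '[{"tx": 0.009, "ty": 0, "tz": 0.06, "rx": 0, "ry": 0, "rz": 0, "fingers": 0}, {"tx": 0.009, "ty": 0, "tz": 0.15, "rx": 0, "ry": 0, "rz": 0, "fingers": 0}, {"tx": 0.009, "ty": 0, "tz": 0.25, "rx": 0, "ry": 0, "rz": 0, "fingers": 0}, {"tx": 0.009, "ty": 0, "tz": 0.32, "rx": 0, "ry": 0, "rz": 0, "fingers": 0}, {"tx": 0.009, "ty": 0, "tz": 0.35, "rx": 0, "ry": 0, "rz": 0, "fingers": 0}, {"tx": 0.009, "ty": 0, "tz": 0.35, "rx": 0, "ry": 0, "rz": 0, "fingers": 0}, {"tx": 0.009, "ty": 0, "tz": 0.35, "rx": 0, "ry": 0, "rz": 0, "fingers": 0}, {"tx": 0.009, "ty": 0, "tz": 0.35, "rx": 0, "ry": 0, "rz": 0, "fingers": 0}]'

```text
time_s: 6.58
eef_pos: [0.4749, 0.1765, 0.0406]
ee_rot: [[-0.027, 1.0, 0.001], [1.0, 0.027, 0.0], [0.0, 0.001, -1.0]]
ft_force: [0.2, 0.5, -1.3]
finger_gap: 0.108
grip_force: 55.0
```

```bash
python3 -c "
from h import *;from plant import ctrl
delta(ctrl.state(),(.4734,.1755,.0250),91.4)"
```

```text
t 6.5833 pos [0.4749 0.1765 0.0406] F [ 0.2  0.5 -1.3] gap 0.108 
-> shift [-0.0049 -0.0078  0.0778] turn [ 0.0006 -0.0002  0.0012]
```

Emit:
drive_tool --rows '[{"tx": -0.004, "ty": 0, "tz": 0.03, "rx": 0, "ry": 0, "rz": 0, "fingers": 0}, {"tx": -0.004, "ty": 0, "tz": 0.06, "rx": 0, "ry": 0, "rz": 0, "fingers": 0}, {"tx": -0.004, "ty": 0, "tz": 0.075, "rx": 0, "ry": 0, "rz": 0, "fingers": 0}, {"tx": -0.004, "ty": 0, "tz": 0.075, "rx": 0, "ry": 0, "rz": 0, "fingers": 0}, {"tx": -0.004, "ty": 0, "tz": 0.075, "rx": 0, "ry": 0, "rz": 0, "fingers": 0}, {"tx": -0.004, "ty": 0, "tz": 0.075, "rx": 0, "ry": 0, "rz": 0, "fingers": 0}]'

```text
time_s: 7.08
eef_pos: [0.4744, 0.1757, 0.0247]
ee_rot: [[-0.027, 1.0, -0.0], [1.0, 0.027, 0.0], [0.0, -0.0, -1.0]]
ft_force: [-0.2, 0.2, -2.8]
finger_gap: 0.101
grip_force: 55.0
```

```bash
python3 -c "
from h import *;from plant import ctrl
s=ctrl.state();delta(s,(.5435,.177,.0250),91.4);print(s['ee_rot'],s['wrist_torque'])"
```

```text
t 7.0833 pos [0.4744 0.1757 0.0247] F [-0.2  0.2 -2.8] gap 0.101 
-> shift [-0.0026  0.3454 -0.0016] turn [-0.     -0.      0.0013]
[[-2.69822337e-02  9.99635911e-01 -6.49068963e-05]
 [ 9.99635913e-01  2.69822343e-02  7.69427224e-06]
 [ 9.44280393e-06 -6.46756559e-05 -9.99999998e-01]] [-0.07907292 -0.0193083   0.027923  ]
```

Emit:
drive_tool --rows '[{"tx": 0, "ty": 0.03, "tz": 0, "rx": 0, "ry": 0, "rz": 0.001, "fingers": 0}, {"tx": 0, "ty": 0.07, "tz": 0, "rx": 0, "ry": 0, "rz": 0.001, "fingers": 0}, {"tx": 0, "ty": 0.12, "tz": 0, "rx": 0, "ry": 0, "rz": 0.001, "fingers": 0}, {"tx": 0, "ty": 0.16, "tz": 0, "rx": 0, "ry": 0, "rz": 0.001, "fingers": 0}, {"tx": 0, "ty": 0.2, "tz": 0, "rx": 0, "ry": 0, "rz": 0.001, "fingers": 0}, {"tx": 0, "ty": 0.22, "tz": 0, "rx": 0, "ry": 0, "rz": 0.001, "fingers": 0}, {"tx": 0, "ty": 0.22, "tz": 0, "rx": 0, "ry": 0, "rz": 0.001, "fingers": 0}, {"tx": 0, "ty": 0.22, "tz": 0, "rx": 0, "ry": 0, "rz": 0.001, "fingers": 0}]'

```text
time_s: 7.75
eef_pos: [0.5184, 0.1768, 0.0244]
ee_rot: [[-0.025, 1.0, -0.001], [1.0, 0.025, -0.0], [-0.0, -0.001, -1.0]]
ft_force: [-0.2, -0.6, -1.8]
finger_gap: 0.102
grip_force: 55.0
```

Run:
```python
from m import *;from plant import ctrl
s=ctrl.state();delta(s,(.5435,.177,.0250),91.4)
w=ctrl.capture("wrist");c=ctrl.capture("scene");pickle.dump((s,w,c),open("w4.pkl","wb"))
i=np.hstack([w["img"][60:300,190:450],cv2.resize(c["img"][190:290,260:430],(408,240))])
cv2.imwrite("pics/w4.png",i[...,::-1])
```

```text
t 7.75 pos [0.5184 0.1768 0.0244] F [-0.2 -0.6 -1.8] gap 0.102 
-> shift [-0.0021  0.1253 -0.0029] turn [-0.0003  0.      0.0002]
```

View pics/w4.png

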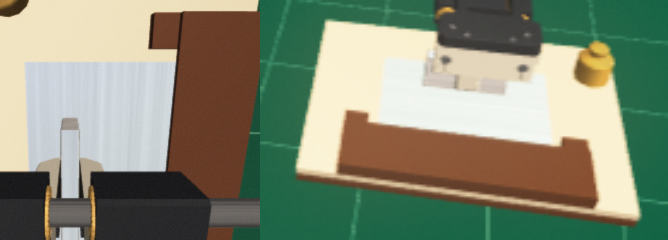

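The plate's front edge has gone under the flap's edge (left crop (175,65)). The flap looks level in both crops. Continuing in.

Emit:
drive_tool --rows '[{"tx": -0.002, "ty": 0.02, "tz": 0, "rx": 0, "ry": 0, "rz": 0, "fingers": 0}, {"tx": -0.002, "ty": 0.05, "tz": 0, "rx": 0, "ry": 0, "rz": 0, "fingers": 0}, {"tx": -0.002, "ty": 0.08, "tz": 0, "rx": 0, "ry": 0, "rz": 0, "fingers": 0}, {"tx": -0.002, "ty": 0.1, "tz": 0, "rx": 0, "ry": 0, "rz": 0, "fingers": 0}, {"tx": -0.002, "ty": 0.11, "tz": 0, "rx": 0, "ry": 0, "rz": 0, "fingers": 0}, {"tx": -0.002, "ty": 0.11, "tz": 0, "rx": 0, "ry": 0, "rz": 0, "fingers": 0}, {"tx": -0.002, "ty": 0.11, "tz": 0, "rx": 0, "ry": 0, "rz": 0, "fingers": 0}]'

```text
time_s: 8.43
eef_pos: [0.5404, 0.177, 0.0245]
ee_rot: [[-0.025, 1.0, -0.0], [1.0, 0.025, -0.0], [-0.0, -0.0, -1.0]]
ft_force: [-0.4, -0.5, -2.0]
finger_gap: 0.103
grip_force: 55.0
```

Emit:
drive_tool --rows '[{"tx": 0, "ty": 0.005, "tz": 0, "rx": 0, "ry": 0, "rz": 0, "fingers": 0}, {"tx": 0, "ty": 0.005, "tz": 0, "rx": 0, "ry": 0, "rz": 0, "fingers": 0}, {"tx": 0, "ty": 0.005, "tz": 0, "rx": 0, "ry": 0, "rz": 0, "fingers": 0}]'

```text
time_s: 8.68
eef_pos: [0.5413, 0.177, 0.0247]
ee_rot: [[-0.025, 1.0, 0.0], [1.0, 0.025, 0.0], [0.0, 0.0, -1.0]]
ft_force: [0.1, -0.2, -2.0]
finger_gap: 0.105
grip_force: 55.0
```

Emit:
drive_tool --rows '[{"tx": 0, "ty": 0.005, "tz": 0, "rx": 0, "ry": 0, "rz": 0, "fingers": 0}, {"tx": 0, "ty": 0.005, "tz": 0, "rx": 0, "ry": 0, "rz": 0, "fingers": 0}, {"tx": 0, "ty": 0.005, "tz": 0, "rx": 0, "ry": 0, "rz": 0, "fingers": 0}]'

```text
time_s: 8.93
eef_pos: [0.5424, 0.1771, 0.0247]
ee_rot: [[-0.025, 1.0, 0.0], [1.0, 0.025, 0.0], [0.0, 0.0, -1.0]]
ft_force: [-0.3, 0.1, -1.3]
finger_gap: 0.104
grip_force: 55.0
```

Emit:
drive_tool --rows '[{"tx": 0, "ty": 0.005, "tz": 0, "rx": 0, "ry": 0, "rz": 0, "fingers": 0}, {"tx": 0, "ty": 0.005, "tz": 0, "rx": 0, "ry": 0, "rz": 0, "fingers": 0}, {"tx": 0, "ty": 0.005, "tz": 0, "rx": 0, "ry": 0, "rz": 0, "fingers": 0}]'

```text
time_s: 9.18
eef_pos: [0.5434, 0.1771, 0.0246]
ee_rot: [[-0.025, 1.0, 0.0], [1.0, 0.025, -0.0], [-0.0, 0.0, -1.0]]
ft_force: [0.1, 0.2, -1.6]
finger_gap: 0.107
grip_force: 55.0
```

Emit:
drive_tool --rows '[{"tx": 0, "ty": 0.0025, "tz": 0, "rx": 0, "ry": 0, "rz": 0, "fingers": 0}, {"tx": 0, "ty": 0.0025, "tz": 0, "rx": 0, "ry": 0, "rz": 0, "fingers": 0}, {"tx": 0, "ty": 0.0025, "tz": 0, "rx": 0, "ry": 0, "rz": 0, "fingers": 0}]'

```text
time_s: 9.43
eef_pos: [0.5439, 0.1771, 0.0246]
ee_rot: [[-0.025, 1.0, -0.0], [1.0, 0.025, 0.0], [0.0, -0.0, -1.0]]
ft_force: [-0.2, -0.1, -2.3]
finger_gap: 0.105
grip_force: 55.0
```

No contact yet; creep on in 0.5 mm steps.

Emit:
drive_tool --rows '[{"tx": 0, "ty": 0.0025, "tz": 0, "rx": 0, "ry": 0, "rz": 0, "fingers": 0}, {"tx": 0, "ty": 0.0025, "tz": 0, "rx": 0, "ry": 0, "rz": 0, "fingers": 0}, {"tx": 0, "ty": 0.0025, "tz": 0, "rx": 0, "ry": 0, "rz": 0, "fingers": 0}]'

```text
time_s: 9.68
eef_pos: [0.544, 0.1771, 0.0245]
ee_rot: [[-0.025, 1.0, -0.001], [1.0, 0.025, 0.0], [0.0, -0.001, -1.0]]
ft_force: [-5.9, 1.3, 0.2]
finger_gap: 0.104
grip_force: 55.0
```

Emit:
drive_tool --rows '[{"tx": 0, "ty": 0.0025, "tz": 0, "rx": 0, "ry": 0, "rz": 0, "fingers": 0}, {"tx": 0, "ty": 0.0025, "tz": 0, "rx": 0, "ry": 0, "rz": 0, "fingers": 0}, {"tx": 0, "ty": 0.0025, "tz": 0, "rx": 0, "ry": 0, "rz": 0, "fingers": 0}]'

```text
time_s: 9.93
eef_pos: [0.544, 0.1772, 0.0245]
ee_rot: [[-0.025, 1.0, -0.002], [1.0, 0.025, -0.0], [-0.0, -0.002, -1.0]]
ft_force: [-10.4, -0.1, 2.9]
finger_gap: 0.107
grip_force: 55.0
```

Emit:
drive_tool --rows '[{"tx": 0, "ty": 0.0025, "tz": 0, "rx": 0, "ry": 0, "rz": 0, "fingers": 0}, {"tx": 0, "ty": 0.0025, "tz": 0, "rx": 0, "ry": 0, "rz": 0, "fingers": 0}, {"tx": 0, "ty": 0.0025, "tz": 0, "rx": 0, "ry": 0, "rz": 0, "fingers": 0}]'

```text
time_s: 10.18
eef_pos: [0.5441, 0.1772, 0.0244]
ee_rot: [[-0.025, 1.0, -0.003], [1.0, 0.025, -0.0], [-0.0, -0.003, -1.0]]
ft_force: [-14.9, 0.1, 4.9]
finger_gap: 0.104
grip_force: 55.0
```

Butted. I'll ease the horizontal push and press down in small steps.

Emit:
drive_tool --rows '[{"tx": 0, "ty": -0.0045, "tz": 0.002, "rx": 0, "ry": 0, "rz": 0, "fingers": 0}, {"tx": 0, "ty": -0.0045, "tz": 0.003, "rx": 0, "ry": 0, "rz": 0, "fingers": 0}, {"tx": 0, "ty": -0.0045, "tz": 0.003, "rx": 0, "ry": 0, "rz": 0, "fingers": 0}, {"tx": 0, "ty": -0.0045, "tz": 0.003, "rx": 0, "ry": 0, "rz": 0, "fingers": 0}]'

```text
time_s: 10.52
eef_pos: [0.5441, 0.1772, 0.024]
ee_rot: [[-0.025, 1.0, -0.001], [1.0, 0.025, 0.0], [0.0, -0.001, -1.0]]
ft_force: [-7.8, 0.7, 3.3]
finger_gap: 0.102
grip_force: 55.0
```

Emit:
drive_tool --rows '[{"tx": 0, "ty": 0, "tz": 0.002, "rx": 0, "ry": 0, "rz": 0, "fingers": 0}, {"tx": 0, "ty": 0, "tz": 0.002, "rx": 0, "ry": 0, "rz": 0, "fingers": 0}, {"tx": 0, "ty": 0, "tz": 0.002, "rx": 0, "ry": 0, "rz": 0, "fingers": 0}]'

```text
time_s: 10.77
eef_pos: [0.544, 0.1771, 0.0237]
ee_rot: [[-0.025, 1.0, -0.001], [1.0, 0.025, -0.0], [-0.0, -0.001, -1.0]]
ft_force: [-8.5, 0.2, 3.7]
finger_gap: 0.108
grip_force: 55.0
```

```bash
python3 -c "
from h import *;from plant import ctrl
s=ctrl.state();delta(s,(.5440,.177,.024),91.4);print(s['ee_rot'],s['wrist_torque'])"
```

```text
t 10.7667 pos [0.544  0.1771 0.0237] F [-8.5  0.2  3.7] gap 0.108 
-> shift [-0.0006 -0.0001 -0.0016] turn [-0.0006  0.      0.0003]
[[-2.49831690e-02  9.99687173e-01 -1.18187264e-03]
 [ 9.99687872e-01  2.49831332e-02 -4.50467547e-05]
 [-1.55057814e-05 -1.18262915e-03 -9.99999301e-01]] [-0.02310719  1.26330405 -0.12265952]
```

Emit:
drive_tool --rows '[{"tx": 0, "ty": -0.001, "tz": 0.002, "rx": 0, "ry": 0, "rz": 0, "fingers": 0}, {"tx": 0, "ty": -0.001, "tz": 0.002, "rx": 0, "ry": 0, "rz": 0, "fingers": 0}, {"tx": 0, "ty": -0.001, "tz": 0.002, "rx": 0, "ry": 0, "rz": 0, "fingers": 0}]'

```text
time_s: 11.02
eef_pos: [0.5441, 0.1771, 0.0237]
ee_rot: [[-0.025, 1.0, -0.001], [1.0, 0.025, -0.0], [0.0, -0.001, -1.0]]
ft_force: [-8.2, -0.0, 6.7]
finger_gap: 0.1
grip_force: 55.0
```

Emit:
drive_tool --rows '[{"tx": 0, "ty": 0, "tz": 0.001, "rx": 0, "ry": 0, "rz": 0, "fingers": 0}, {"tx": 0, "ty": 0, "tz": 0.001, "rx": 0, "ry": 0, "rz": 0, "fingers": 0}, {"tx": 0, "ty": 0, "tz": 0.001, "rx": 0, "ry": 0, "rz": 0, "fingers": 0}]'

```text
time_s: 11.27
eef_pos: [0.544, 0.1771, 0.0236]
ee_rot: [[-0.025, 1.0, -0.001], [1.0, 0.025, 0.0], [0.0, -0.001, -1.0]]
ft_force: [-10.0, -1.1, 8.1]
finger_gap: 0.105
grip_force: 55.0
```

```bash
python3 -c "
from h import *;from plant import ctrl
s=ctrl.state();delta(s,(.5440,.177,.024),91.4);print(s['ee_rot'],s['wrist_torque'])"
```

```text
t 11.2667 pos [0.544  0.1771 0.0236] F [-10.   -1.1   8.1] gap 0.105 
-> shift [-0.0006 -0.0001 -0.0018] turn [-0.0003 -0.      0.0003]
[[-2.49916119e-02  9.99687425e-01 -6.86683627e-04]
 [ 9.99687661e-01  2.49916207e-02  4.33154996e-06]
 [ 2.14915328e-05 -6.86360896e-04 -9.99999764e-01]] [-0.14372959  1.58886971 -0.13741961]
```

Emit:
drive_tool --rows '[{"tx": 0, "ty": -0.002, "tz": 0.0008, "rx": 0, "ry": 0, "rz": 0, "fingers": 0}, {"tx": 0, "ty": -0.002, "tz": 0.0008, "rx": 0, "ry": 0, "rz": 0, "fingers": 0}, {"tx": 0, "ty": -0.002, "tz": 0.0008, "rx": 0, "ry": 0, "rz": 0, "fingers": 0}, {"tx": 0, "ty": -0.002, "tz": 0.0008, "rx": 0, "ry": 0, "rz": 0, "fingers": 0}, {"tx": 0, "ty": -0.002, "tz": 0.0008, "rx": 0, "ry": 0, "rz": 0, "fingers": 0}]'

```text
time_s: 11.68
eef_pos: [0.544, 0.1771, 0.0236]
ee_rot: [[-0.025, 1.0, 0.0], [1.0, 0.025, 0.0], [0.0, 0.0, -1.0]]
ft_force: [-7.3, -0.2, 8.9]
finger_gap: 0.103
grip_force: 55.0
```

Run:
```python
from m import *;from plant import ctrl
s=ctrl.state();delta(s,(.5440,.177,.024),91.4);print(s['ee_rot'],s['wrist_torque'])
F=[]
w=ctrl.capture("wrist");F.append(ctrl.state()["ft_force"])
c=ctrl.capture("scene");F.append(ctrl.state()["ft_force"]);ctrl.capture("scene");F.append(ctrl.state()["ft_force"])
print(np.round(F,1))
T=wT(s,w);z=w["z_map"];u,q=np.meshgrid(np.arange(512),np.arange(384));d=np.dstack([(u-w["cx"])/w["fx"]*z,(q-w["cy"])/w["fy"]*z,z])@T[:3,:3].T+T[:3,3]
n=np.array([.99978,.02094]);W=np.dstack([d[...,:2]@n*1000-538.8,d[...,:2]@np.array([-.02094,.99978])*1000-165.6,d[...,2]*1000])
for nm,(a,b,e,f) in dict(flapnear=(48,60,-30,60),flapfar=(80,93,-30,60),platefront=(25,42,0,60),platerear=(-17,-6,45,65),floor=(-50,-30,20,80)).items():
    k=(W[...,0]>a)&(W[...,0]<b)&(W[...,1]>e)&(W[...,1]<f)&(W[...,2]<60);print(nm,k.sum(),np.round(np.median(W[k],0),1))
i=np.hstack([w["img"][60:300,150:430],cv2.resize(c["img"][170:290,100:430],(500,240))])
cv2.imwrite("pics/w5.png",i[...,::-1])
```

```text
t 11.6833 pos [0.544  0.1771 0.0236] F [-7.3 -0.2  8.9] gap 0.103 
-> shift [-0.0007 -0.0001 -0.0018] turn [ 0.0002 -0.0001  0.0003]
[[-2.49765854e-02  9.99687983e-01  3.26214021e-04]
 [ 9.99688030e-01  2.49765456e-02  1.25383951e-04]
 [ 1.17197129e-04  3.29243915e-04 -9.99999939e-01]] [-0.16651743  1.11820057 -0.07320567]
[[-7.1 -0.   6.9]
 [-6.8  0.6  7.6]
 [-6.2 -0.1  8. ]]
flapnear 1781 [54.  32.2 26.1]
flapfar 2105 [86.7 29.8 26.1]
platefront 2345 [33.6 32.  18.1]
platerear 563 [-11.5  55.2  18.2]
floor 2897 [-40.   52.1  14.1]
```

View pics/w5.png

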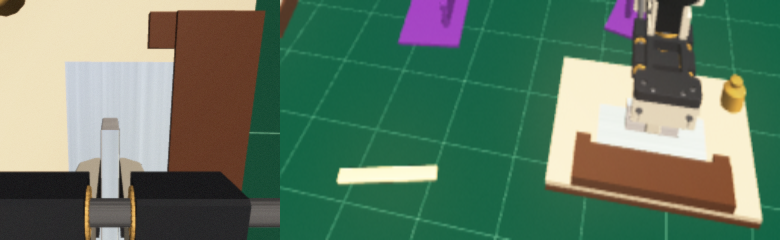

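Final view: the plate is under the flap. Flap top is level at 26.1 mm near and far, and plate top is 18.1/18.2 mm front and rear, so it lies flat on the 14.1 mm floor. The weight (733,93) and bone folder (387,175) are untouched. One small trim of the press, then hand in.

Emit:
drive_tool --rows '[{"tx": 0, "ty": 0, "tz": 0.0005, "rx": 0, "ry": 0, "rz": 0, "fingers": 0}, {"tx": 0, "ty": 0, "tz": 0.0005, "rx": 0, "ry": 0, "rz": 0, "fingers": 0}, {"tx": 0, "ty": 0, "tz": 0.0005, "rx": 0, "ry": 0, "rz": 0, "fingers": 0}, {"tx": 0, "ty": 0, "tz": 0.0005, "rx": 0, "ry": 0, "rz": 0, "fingers": 0}]'

```text
time_s: 12.17
eef_pos: [0.544, 0.1771, 0.0237]
ee_rot: [[-0.025, 1.0, 0.0], [1.0, 0.025, 0.0], [0.0, 0.0, -1.0]]
ft_force: [-8.0, -0.7, 8.3]
finger_gap: 0.101
grip_force: 55.0
```

Run:
```python
from plant import ctrl
import numpy as np
F=[ctrl.state()["ft_force"]]
for _ in range(4): ctrl.capture("side");F.append(ctrl.state()["ft_force"])
m=np.mean(F,0);print(m)
if 7<m[2]<12: print(ctrl.hand_in())
```

```text
[-7.89815105 -0.50881357  8.87374262]
the job is handed in; nothing more can be done
None
```

The job is handed in at about 12 s: the plate is tucked under the level flap against the spine and held flat at about 9 N at the wrist (about 11 N on the floor with the plate's own weight), with the weight and bone folder left alone.

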